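Push the empty tin through the sprung scrap flap of a chopping stand

ROBOT

A 6-joint arm with a two-finger parallel gripper is mounted at the origin on the work surface. World frame = base frame: x ahead of the robot, y to its left, z up, the work surface at z = 0. Lengths are in m, angles in degrees, forces in N, time in s.
With the tool pointing down it reaches from about 0.425 to 1.125 m from the base axis. Payload 14.9 kg.
Tool frame: the origin (TCP) lies midway between the tips of the shut fingers; the grasp point (between the pads) lies 19 mm behind it; z points along the fingers, y is the line along which they close (so a half turn about z gives the same grasp; the last joint's range is limited). The gripper opens to 91 mm and grips with 3 to 60 N. Pads are 32 mm wide; open, the fingers measure 118 mm over their backs; the gripper's body (76 mm by 178 mm) begins 60 mm behind the grasp point.
Start: joints at [-68.027, 21.709, 99.362, -0, 58.929, -1.908], TCP at [0.283, -0.64, 0.214] pointing down, gripper open.
Joint ranges: [-158.91, 158.91], [-42.39, 125.64], [0.06, 152.35], [-60.88, 240.88], [17.5, 164.5], [-176.32, 176.32]. Speed limits (degrees/s): [108.29, 108.29, 136.94, 180, 180, 180].

INTERFACE

Orientations are given as a 3x3 rotation matrix whose columns are the frame's x, y, z axes.
In Python, from plant import * gives the robot as it stands.
- The arm moves only by the tool drive_tool, never from a script. Its arguments are lists of equal length, an entry for each row: "linear": the shift along the world's x, y, z in mm, a list of three; "twist": the turn, a rotation vector about the world's x, y, z in degrees, a list of three; "gripper": the gripper's target within -1 to 1 (shut at 1, half-way at 0, fully open at -1). A call has exactly 5 rows; each row is the pose to reach, as a shift and turn from the pose commanded when the call began; what a row does not reach only later rows make up. A row lasts 1/8 s, in which the tool goes at most 62.5 mm and 10.7 degrees, less where a joint would pass 70% of its speed; a pose out of reach is approached as far as the arm can. A call with a gripper value outside its range is refused whole. The fingers move at their own pace and stop on an object; "force" is the grip in N (left out, the last holds). Time passes only in rows, so rows that repeat a pose let the fingers close, or fill a call up. It gives the time, the measured TCP pose, the force, the opening and the grip force at its end, in the units of the state.
- get_state(): the state, without advancing time (a new reading comes with each control period).
- snapshot(name): name is "side" or "top"; returns (picture, depth): 400x640x3 uint8, red, green, blue; 400x640 float32, m along the optical axis (not along the pixel's ray), 0 where there is no reading.
- camera_model(name): a dict with "mtx" (3x3 intrinsics, pixels), "origin" and "attitude" of the camera in the world. Camera axes: x right, y down, z forward; pixel columns grow to the right and rows downward; lengths in m; the calibration is good to about 2 mm. A picture is of the moment at which its call begins. camera_model takes no time and is no camera call.
- sign_off(): hands the job in; it is judged then, once.
The state is a dict: "time_s": time; "q": joint angles; "qd": joint speeds; "joint_efforts": joint torques, N m; "position": TCP position; "eef_rot": TCP orientation; "wrist_force": force on the tool from outside, world axes, zero at the start; "torque": the same for the moment, N m; "opening": finger opening in m; "finger_force": force on a finger pad.
Only numpy, scipy, OpenCV 4.12 (cv2) and the standard library are available. Lean on these libraries where they do the work, as an engineer would, in place of code of your own. Each camera call takes 0.05 s, during which the arm holds its last target. There are 200 camera calls.

TASK

Clear the empty tin off the chopping stand into its scrap box: press the sprung flap down and open with one finger, keep it open, and push the tin along the board and through the opening with the other finger. The tin is only ever pushed, never picked up, and the flap is left to spring shut again behind it. Leave everything else where it stands.

Things in the scene. Friction and masses are not known exactly. Their poses are not given: they have to be found in the camera images.
- stand: bamboo chopping stand, fixed: board 270 (x) x 240 (y) x 14 mm thick, top face 150 mm above the worktop, on a hollow scrap box (floor 12 mm up, 8 mm walls, hollow under the whole board). Origin: centre of its underside; x runs from the plain board (x -135 to +15 mm) towards the scrap opening (x +15 to +109, y -87 to +87 mm); y left of that, z up. Flat rims around the opening
- flap (a joint): steel flap over the opening, 90 (x) x 170 (y) mm, 4 mm sheet, hinged at its far edge. 0 = shut; pressing the plate down opens it (rad), free edge swinging down into the box, stop at 1.35. A spring shuts it when released (0.1 N m at first, up to 0.2: 2 to 10 N on a finger, more near the hinge). The tin drops through once it is open 0.8 rad or more
- flap_edge (a point): middle of the flap's free edge, upper side; moves with the flap. Shut, it stands 23 mm above the board at stand x = +17 mm: the plate rises from the hinge to this edge like a shallow ramp, and a skirt hangs from the edge down to board level, so that a tin pushed against the shut flap is stopped
- flap_hinge (a point): middle of the flap's hinge line: stand x = +107 mm, y = 0, level with the board's top face. The hinge line runs along the stand's y
- tin: small empty metal food tin standing on the plain part of the board, open at the top, 44 mm across and 30 mm high, 2.5 mm wall, about 35 g; origin at the centre of its underside
- knife: paring knife lying along the stand's right (-y) rim, 160 mm long, 14 mm high, black handle; origin under the middle; leave alone
- salt: white salt pot, 36 mm across, 44 mm high, on the near left corner of the board; origin at the centre of its underside; leave alone
- bowl: blue bowl on the worktop, 116 mm across, 55 mm high; leave alone
- mug: white mug on the worktop, 80 mm across, 90 mm high; leave alone
- sauce: brown sauce bottle on the worktop, 60 mm across, 200 mm high; leave alone
- jar: jar on the worktop, 76 mm across, 110 mm high; leave alone
- full_can: full tin can on the worktop, 74 mm across, 85 mm high; leave alone

How it is judged (in metres and radians):
On the way, in this order (a step that is already met when the one before it is completed fails the run):
1. a finger presses the flap open (0.35 rad or more) while the tin still stands on the board (value of joint flap above 0.35 rad and z of tin in the frame of stand above 0.14 m and x of tin in the frame of stand below 0.015 m and contact force between the fingers and flap above 0.2 N), for 0.2 s.
2. the tin has gone through the opening into the box (z of tin in the frame of stand below 0.1 m), for 0.1 s.
At the end, for the whole second after the job is handed in: the tin lies at rest inside the scrap box, at least 60 mm below the board's top face, and the flap is shut again (within 0.06 rad) (z of tin in the frame of stand between 0 and 0.09 m and x of tin in the frame of stand between -0.127 and 0.127 m and y of tin in the frame of stand between -0.112 and 0.112 m and linear speed of tin below 0.03 m/s and value of joint flap below 0.06 rad); the robot touches nothing.
It fails at once if the tin is lifted more than 12 mm off the board (z of tin in the frame of stand above 0.162 m).
It fails at once if another thing is moved by more than 30 mm (distance of any of knife, salt, bowl, mug, sauce, jar, full_can from where it was at the start of the episode above 0.03 m).
It also fails if it takes over 45 s, if anything falls off the work surface, if the arm or the gripper's body presses on something with over 40 N, if the wrist force passes 120 N, or if a joint passes its speed limit or range.

## Working session

There is one attempt and no reset: what is moved stays moved. The work goes in short steps, Python scripts to look and compute and a tool call to move; the robot and the scene stay as the last step left them, time stands still between calls to the robot, and variables do not carry over. Pictures are saved under pics/ and viewed, at most 10 in all, crops included, and the job is handed in when it is done.

Besides the shell and the picture viewer there is one more tool, called after ">>>" in YAML: its name, and indented under it one key for each argument. drive_tool: Moves the arm, as the interface text tells. Its arguments: {"type":"object","properties":{"linear":{"type":"array","items":{"type":"array","items":{"type":"number"}}},"twist":{"type":"array","items":{"type":"array","items":{"type":"number"}}},"gripper":{"type":"array","items":{"type":"number"}},"force":{"type":"number"}},"required":["linear","twist","gripper"]}

```bash
mkdir -p pics; cat > h.py <<'E'
from plant import *
import numpy as np, cv2
def shot(n,f):
    im,d=snapshot(n); cv2.imwrite(f'pics/{f}.png',im[:,:,::-1]); np.save(f'pics/{f}.npy',d); return im,d
def cloud(n,d):
    c=camera_model(n);K=np.array(c['mtx']);v,u=np.mgrid[:d.shape[0],:d.shape[1]]
    p=np.stack([(u-K[0,2])/K[0,0]*d,(v-K[1,2])/K[1,1]*d,d],-1)
    return p@np.array(c['attitude']).T+np.array(c['origin'])
E
python3 - <<'E'
from h import *
for n in('side','top'):
    im,d=shot(n,n+'0');P=cloud(n,d);np.save(f'pics/{n}P.npy',P);print(n,camera_model(n))
s=get_state();print(s)
E
```

```text
side {'mtx': array([[504.98612625,   0.        , 318.44905534],
       [  0.        , 504.98612625, 199.87151473],
       [  0.        ,   0.        ,   1.        ]]), 'origin': array([-0.1895036 , -0.87977435,  0.88403553]), 'attitude': array([[ 0.76342892, -0.33485825,  0.55230991],
       [-0.64540937, -0.42854489,  0.63229426],
       [ 0.02496064, -0.83917771, -0.54328421]])}
top {'mtx': array([[369.89206393,   0.        , 314.11367722],
       [  0.        , 369.89206393, 198.90574952],
       [  0.        ,   0.        ,   1.        ]]), 'origin': array([0.38764796, 0.01925159, 1.34085321]), 'attitude': array([[-0.01890336, -0.98807185,  0.15282892],
       [-0.99961439,  0.01556764, -0.02299384],
       [ 0.02034038, -0.15320465, -0.98798512]])}
{'time_s': 0.1, 'q': array([-6.80281491e+01,  2.17357157e+01,  9.93908050e+01, -7.00891828e-04,
        5.89283384e+01, -1.90947430e+00]), 'qd': array([-0.00492201, -0.12828231, -0.05918003,  0.0306373 , -0.01704637,
        0.05113775]), 'joint_efforts': array([ 1.40360057e-04, -7.65036607e+01, -4.35293090e+01,  6.52318820e-02,
        3.97983240e-02, -1.32452197e-05]), 'position': array([ 0.28323859, -0.63976614,  0.21336394]), 'eef_rot': array([[ 9.14383403e-01,  4.04849178e-01, -3.67955497e-04],
       [ 4.04849344e-01, -9.14382976e-01,  8.84007585e-04],
       [ 2.14375011e-05, -9.57288405e-04, -9.99999542e-01]]), 'wrist_force': array([-0.48780365, -0.21776297, -0.29582553]), 'torque': array([-0.02102383,  0.03542541, -0.03449324]), 'finger_force': 0.0, 'opening': 0.09145479657100694}
```

View pics/top0.png

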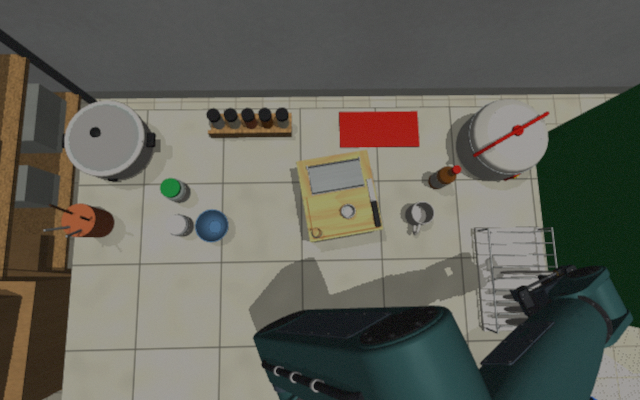

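View pics/side0.png

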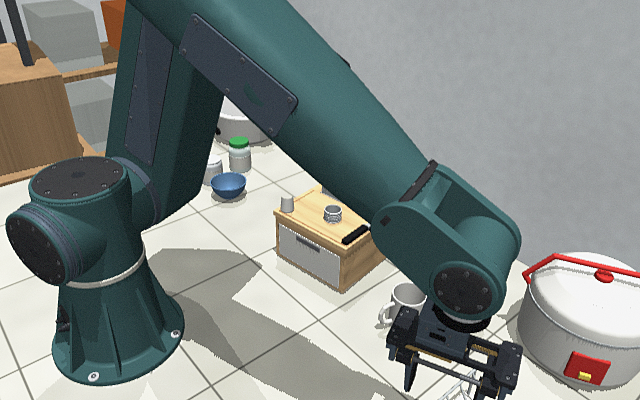

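The top view shows the stand at about (340,196), with the flap at (338,176), the tin at (347,212), the salt at (316,232) and the knife at (375,203). In the side view the tin is at (332,212) and the salt at (287,203).

```bash
python3 - <<'E'
from h import *
P=np.load('pics/topP.npy'); 
Q=P[140:255,285:395].reshape(-1,3); Q=Q[(Q[:,2]>.135)&(Q[:,2]<.185)]
r=cv2.minAreaRect(Q[:,:2].astype(np.float32)*1000);print(r)
for uv in [(320,215),(340,225),(345,200),(338,176),(338,163),(338,190),(315,180),(365,172),(347,212)]: print(uv,P[uv[1],uv[0]].round(4))
b=cv2.boxPoints(r);print(b)
# angle of long edge, near +x
c=np.array(r[0])/1000
e=b[1]-b[0];f=b[2]-b[1];L=e if np.linalg.norm(e)>np.linalg.norm(f) else f
L=L*np.sign(L[0])/np.linalg.norm(L);th=np.arctan2(L[1],L[0]);print('yaw',np.degrees(th))
R=np.array([[np.cos(th),-np.sin(th)],[np.sin(th),np.cos(th)]])
for n in('top','side'):
    P=np.load(f'pics/{n}P.npy').reshape(-1,3);S=(P[:,:2]-c)@R;z=P[:,2]
    m=(abs(S[:,0])<.14)&(abs(S[:,1])<.125)
    bd=m&(S[:,0]<-.0)&(z>.14)&(z<.158);print(n,'board z',np.median(z[bd]))
    t=m&(z>.168)&(z<.2)&(S[:,0]<.01)&(S[:,0]>-.12)&(S[:,1]<.05)&(S[:,1]>-.09)
    if t.sum()>3: print('tin',t.sum(),S[t].min(0),S[t].max(0),z[t].max(),np.percentile(z[t],90), cv2.minEnclosingCircle(S[t].astype(np.float32)))
    t=m&(z>.168)&(z<.22)&(S[:,1]>.06)&(S[:,0]<-.05)
    if t.sum()>3: print('salt',t.sum(),S[t].min(0),S[t].max(0),z[t].max())
    for x in np.arange(-.01,.13,.01):
        k=m&(abs(S[:,0]-x)<.005)&(abs(S[:,1])<.05)
        if k.sum(): print(round(x,3),np.median(z[k]).round(4),end=' | ')
    print()
E
```

```text
((586.9368286132812, -90.62628173828125), (271.2808532714844, 240.8501434326172), 8.894383430480957)
(320, 215) [ 0.5188 -0.0265  0.1502]
(340, 225) [ 0.4854 -0.0905  0.1496]
(345, 200) [ 0.5664 -0.109   0.152 ]
(338, 176) [ 0.643  -0.0869  0.1684]
(338, 163) [ 0.6898 -0.0895  0.1546]
(338, 190) [ 0.5993 -0.0869  0.1546]
(315, 180) [ 0.6309 -0.0121  0.1679]
(365, 172) [ 0.6579 -0.1774  0.1557]
(347, 212) [ 0.5268 -0.1141  0.1529]
[[ 434.30817     7.378832]
 [ 471.5468   -230.57509 ]
 [ 739.5655   -188.6314  ]
 [ 702.32684    49.322525]]
yaw 8.894384
top board z 0.15054029028664684
tin 51 [-0.08270877 -0.0378651 ] [-0.03879647  0.00526616] 0.18593779571741842 0.1836351815091044 ((-0.06040935963392258, -0.016199108213186264), 0.022687425836920738)
salt 18 [-0.12584739  0.0828173 ] [-0.0967612   0.11039891] 0.19201962771547243
-0.01 0.1504 | 0.0 0.1504 | 0.01 0.15 | 0.02 0.1718 | 0.03 0.1715 | 0.04 0.1682 | 0.05 0.1659 | 0.06 0.1637 | 0.07 0.1613 | 0.08 0.1581 | 0.09 0.1561 | 0.1 0.1539 | 0.11 0.1529 | 0.12 0.1501 | 0.13 0.1502 | 
side board z 0.15105942784939064
tin 170 [-0.08667333 -0.03615396] [-0.03905685  0.00881917] 0.18341972126222106 0.18123100111016924 ((-0.06177125498652458, -0.012975325807929039), 0.02520938776433468)
salt 121 [-0.12891377  0.07965088] [-0.09818626  0.10653444] 0.19721681332793006
-0.01 0.1512 | 0.0 0.1511 | 0.01 0.1512 | 0.02 0.1528 |
```

>>> drive_tool:
  linear:
    - [0,0,50]
    - [10,35,90]
    - [30,90,100]
    - [50,145,100]
    - [72,200,100]
  twist:
    - [0,0,5]
    - [0,0,14]
    - [0,0,23]
    - [0,0,32]
    - [0,0,40]
  gripper: [1,1,1,1,1]

```text
time_s: 0.72
position: [0.3556, -0.4383, 0.3139]
eef_rot: [[0.436, 0.9, 0.0], [0.9, -0.436, 0.0], [0.0, 0.0, -1.0]]
wrist_force: [1.5, 0.1, 0.6]
opening: 0.0441
finger_force: 0.0
```

>>> drive_tool:
  linear:
    - [22,58,0]
    - [44,116,0]
    - [66,174,0]
    - [90,232,0]
    - [110,280,0]
  twist:
    - [0,0,7]
    - [0,0,14]
    - [0,0,21]
    - [0,0,28]
    - [0,0,35]
  gripper: [1,1,1,1,1]

```text
time_s: 1.35
position: [0.4657, -0.1579, 0.3139]
eef_rot: [[-0.159, 0.987, 0.0], [0.987, 0.159, -0.0], [-0.0, 0.0, -1.0]]
wrist_force: [0.6, -0.7, 0.3]
opening: 0.0004
finger_force: 0.0
```

>>> drive_tool:
  linear:
    - [13,35,0]
    - [13,35,-50]
    - [13,35,-100]
    - [13,35,-140]
    - [13,35,-154]
  twist:
    - [0,0,0]
    - [0,0,0]
    - [0,0,0]
    - [0,0,0]
    - [0,0,0]
  gripper: [1,1,1,1,1]

```text
time_s: 1.98
position: [0.4771, -0.1247, 0.1579]
eef_rot: [[-0.154, 0.988, -0.003], [0.988, 0.154, 0.001], [0.002, -0.003, -1.0]]
wrist_force: [0.3, 0.2, 0.7]
opening: 0.0004
finger_force: 0.0
```

```bash
python3 - <<'E'
from h import *
im,d=shot('side','side1'); print(get_state()['position'])
cv2.imwrite('pics/side1c.png',cv2.resize(im[100:320,200:480,::-1],None,fx=2.5,fy=2.5))
E
```

```text
[ 0.4771756  -0.12473135  0.15760518]
```

View pics/side1c.png

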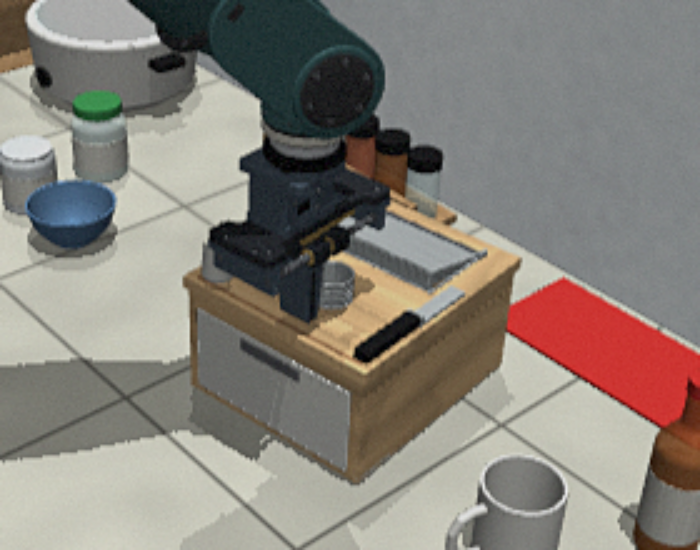

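The shut gripper (300,300 in the crop) stands just behind the tin (340,285) and is lined up with it. Pushing the tin slowly along the stand's x.

>>> drive_tool:
  linear:
    - [8,1,0]
    - [16,2,0]
    - [23,4,0]
    - [29,5,0]
    - [35,6,0]
  twist:
    - [0,0,0]
    - [0,0,0]
    - [0,0,0]
    - [0,0,0]
    - [0,0,0]
  gripper: [1,1,1,1,1]

```text
time_s: 2.65
position: [0.5138, -0.119, 0.1601]
eef_rot: [[-0.155, 0.988, 0.0], [0.988, 0.155, -0.0], [-0.0, 0.0, -1.0]]
wrist_force: [-0.5, -0.7, 1.5]
opening: 0.0008
finger_force: 0.5
```

>>> drive_tool:
  linear:
    - [6,1,0]
    - [12,2,0]
    - [18,3,0]
    - [23,4,0]
    - [26,4,0]
  twist:
    - [0,0,0]
    - [0,0,0]
    - [0,0,0]
    - [0,0,0]
    - [0,0,0]
  gripper: [1,1,1,1,1]

```text
time_s: 3.28
position: [0.5397, -0.115, 0.1599]
eef_rot: [[-0.154, 0.988, -0.0], [0.988, 0.154, 0.0], [0.0, -0.0, -1.0]]
wrist_force: [-0.7, -1.1, 0.3]
opening: 0.0004
finger_force: 0.5
```

>>> drive_tool:
  linear:
    - [-10,-2,0]
    - [-15,-2,30]
    - [-15,-2,75]
    - [-15,-2,110]
    - [-15,-2,130]
  twist:
    - [0,0,0]
    - [0,0,0]
    - [0,0,0]
    - [0,0,0]
    - [0,0,0]
  gripper: [1,1,1,-1,-1]

```text
time_s: 3.9
position: [0.5241, -0.1173, 0.2918]
eef_rot: [[-0.154, 0.988, 0.002], [0.988, 0.154, -0.001], [-0.001, 0.002, -1.0]]
wrist_force: [-0.1, 0.4, -0.4]
opening: 0.0175
finger_force: 0.0
```

```bash
cat >> h.py <<'E'
def stand(P):
    c=np.array([.587,-.0906]);th=np.radians(8.9);R=np.array([[np.cos(th),-np.sin(th)],[np.sin(th),np.cos(th)]])
    return np.concatenate([(P[...,:2]-c)@R,P[...,2:]],-1)
E
python3 - <<'E'
from h import *
s=get_state();print(s['position'],stand(np.array(s['position'])),s['q'])
for n in('side','top'):
    im,d=shot(n,n+'2');S=stand(cloud(n,d).reshape(-1,3))
    t=(S[:,2]>.168)&(S[:,2]<.2)&(abs(S[:,0]+.02)<.06)&(S[:,0]<.015)&(abs(S[:,1]+.015)<.05)
    print(n,t.sum()); 
    if t.sum()>3: print(S[t].min(0),S[t].max(0))
cv2.imwrite('pics/side2c.png',cv2.resize(cv2.imread('pics/side2.png')[100:320,200:480],None,fx=2.5,fy=2.5))
E
```

```text
[ 0.52410214 -0.11732494  0.2918043 ] [-0.06627519 -0.01667222  0.2918043 ] [-1.51037544e+01  1.56040563e+00  1.15117674e+02 -1.88426296e-03
  6.32054007e+01 -2.39772648e+01]
side 205
[-0.04311478 -0.0645033   0.16800971] [0.01498782 0.03333902 0.18470517]
top 0
```

View pics/side2c.png

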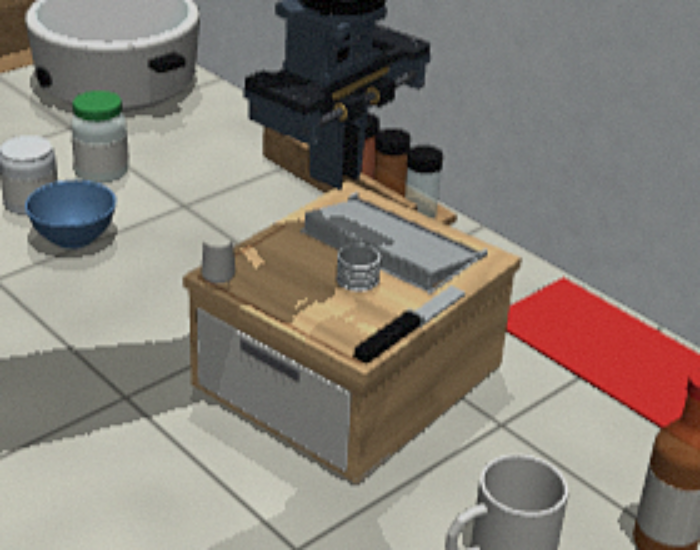

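The tin stands upright in front of the flap (crop 358,266). Next I open the gripper and tilt it, far finger low.

>>> drive_tool:
  linear:
    - [13,2,0]
    - [27,4,0]
    - [40,6,0]
    - [54,8,0]
    - [54,8,0]
  twist:
    - [-0.9,6,0]
    - [-1.9,12,0]
    - [-2.8,18,0]
    - [-3.7,23.7,0]
    - [-3.7,23.7,0]
  gripper: [-1,-1,-1,-1,-1]

```text
time_s: 4.62
position: [0.5786, -0.1088, 0.2874]
eef_rot: [[-0.155, 0.901, -0.405], [0.988, 0.142, -0.063], [0.001, -0.41, -0.912]]
wrist_force: [-1.0, -0.3, -0.5]
opening: 0.0752
finger_force: 0.0
```

>>> drive_tool:
  linear:
    - [0,0,-25]
    - [0,0,-50]
    - [0,0,-70]
    - [0,0,-80]
    - [0,0,-80]
  twist:
    - [0,0,0]
    - [0,0,0]
    - [0,0,0]
    - [0,0,0]
    - [0,0,0]
  gripper: [-1,-1,-1,-1,-1]

```text
time_s: 5.25
position: [0.578, -0.1091, 0.2095]
eef_rot: [[-0.154, 0.902, -0.402], [0.988, 0.141, -0.063], [0.0, -0.407, -0.913]]
wrist_force: [-0.4, 0.7, -0.6]
opening: 0.0914
finger_force: 0.0
```

```bash
python3 - <<'E'
from h import *
s=get_state();print(s['position'],stand(np.array(s['position'])),s['q'],s['eef_rot'],s['opening'])
shot('side','side3')
cv2.imwrite('pics/side3c.png',cv2.resize(cv2.imread('pics/side3.png')[100:320,200:480],None,fx=2.5,fy=2.5))
E
```

```text
[ 0.57804075 -0.10911293  0.20954449] [-0.01171552 -0.01690394  0.20954449] [ -9.59060949  22.80492932 101.05027276  -7.52807597  79.1550422
 -15.54650766] [[-1.54314526e-01  9.02444544e-01 -4.02219930e-01]
 [ 9.88021726e-01  1.41076724e-01 -6.25334104e-02]
 [ 3.10935219e-04 -4.07051843e-01 -9.13405003e-01]] 0.09137361060220112
```

View pics/side3c.png

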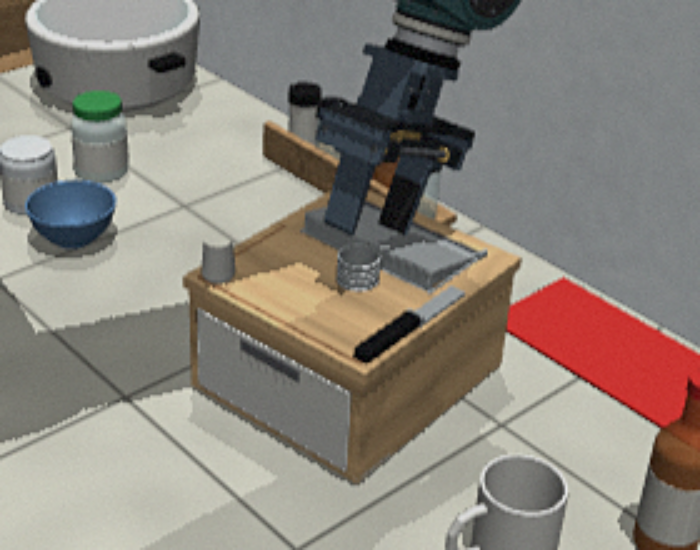

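The tilted gripper hangs over the tin (358,266 in the crop): near finger tip at (340,235), far finger tip at (395,230) above the flap. Lowering onto the flap.

>>> drive_tool:
  linear:
    - [0,0,-15]
    - [0,0,-28]
    - [0,0,-40]
    - [0,0,-50]
    - [0,0,-58]
  twist:
    - [0,0,0]
    - [0,0,0]
    - [0,0,0]
    - [0,0,0]
    - [0,0,0]
  gripper: [-1,-1,-1,-1,-1]

```text
time_s: 5.92
position: [0.5785, -0.1091, 0.1513]
eef_rot: [[-0.154, 0.903, -0.402], [0.988, 0.141, -0.063], [0.0, -0.406, -0.914]]
wrist_force: [0.5, -0.3, 2.0]
opening: 0.0914
finger_force: 0.9
```

>>> drive_tool:
  linear:
    - [0,0,-5]
    - [0,0,-8]
    - [0,0,-10]
    - [0,0,-10]
    - [0,0,-10]
  twist:
    - [0,0,0]
    - [0,0,0]
    - [0,0,0]
    - [0,0,0]
    - [0,0,0]
  gripper: [-1,-1,-1,-1,-1]

```text
time_s: 6.55
position: [0.5784, -0.1091, 0.1421]
eef_rot: [[-0.154, 0.903, -0.402], [0.988, 0.141, -0.063], [0.0, -0.407, -0.914]]
wrist_force: [-0.1, 0.7, 1.4]
opening: 0.0913
finger_force: 0.8
```

```bash
python3 - <<'E'
from h import *
s=get_state();print(s['position'],stand(np.array(s['position'])),s['wrist_force'],s['opening'])
shot('side','side4')
cv2.imwrite('pics/side4c.png',cv2.resize(cv2.imread('pics/side4.png')[130:280,260:420],None,fx=4,fy=4))
E
```

```text
[ 0.57835592 -0.10910377  0.14207696] [-0.01140273 -0.01694365  0.14207696] [-0.11188941  0.70997898  1.4095094 ] 0.09134188390755653
```

View pics/side4c.png

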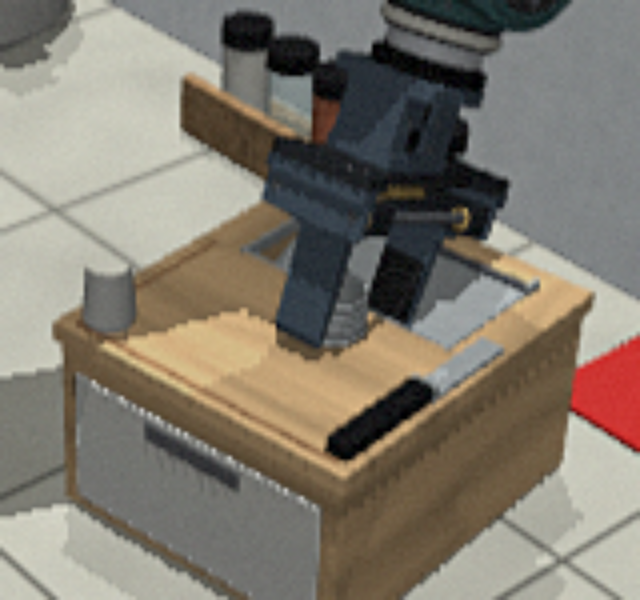

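The flap is pressed open, with the far finger at (390,300) in the opening. The near finger, at (305,330), is right behind the tin at (345,315). Now pushing.

>>> drive_tool:
  linear:
    - [6,1,0]
    - [12,2,1]
    - [18,3,2]
    - [24,4,3]
    - [29,4.5,4]
  twist:
    - [0,0,0]
    - [0,0,0]
    - [0,0,0]
    - [0,0,0]
    - [0,0,0]
  gripper: [-1,-1,-1,-1,-1]

```text
time_s: 7.22
position: [0.6076, -0.1045, 0.146]
eef_rot: [[-0.154, 0.902, -0.402], [0.988, 0.141, -0.063], [0.0, -0.407, -0.913]]
wrist_force: [-4.4, -0.7, 2.0]
opening: 0.0914
finger_force: 1.9
```

>>> drive_tool:
  linear:
    - [5,1,1]
    - [10,1.5,2]
    - [14,2,4]
    - [17,2.5,5]
    - [17,2.5,5]
  twist:
    - [0,0,0]
    - [0,0,0]
    - [0,0,0]
    - [0,0,0]
    - [0,0,0]
  gripper: [-1,-1,-1,-1,-1]

```text
time_s: 7.85
position: [0.624, -0.1021, 0.1508]
eef_rot: [[-0.154, 0.902, -0.403], [0.988, 0.141, -0.063], [0.0, -0.408, -0.913]]
wrist_force: [-5.7, -0.9, 1.6]
opening: 0.0912
finger_force: 3.3
```

```bash
python3 - <<'E'
from h import *
s=get_state();print(s['position'],stand(np.array(s['position'])),s['wrist_force'],s['opening'])
shot('side','side5')
cv2.imwrite('pics/side5c.png',cv2.resize(cv2.imread('pics/side5.png')[130:280,260:420],None,fx=4,fy=4))
E
```

```text
[ 0.62402167 -0.10206292  0.15084031] [ 0.03480249 -0.01705254  0.15084031] [-5.67889694 -0.92992759  1.5607018 ] 0.09118434754799748
```

View pics/side5c.png

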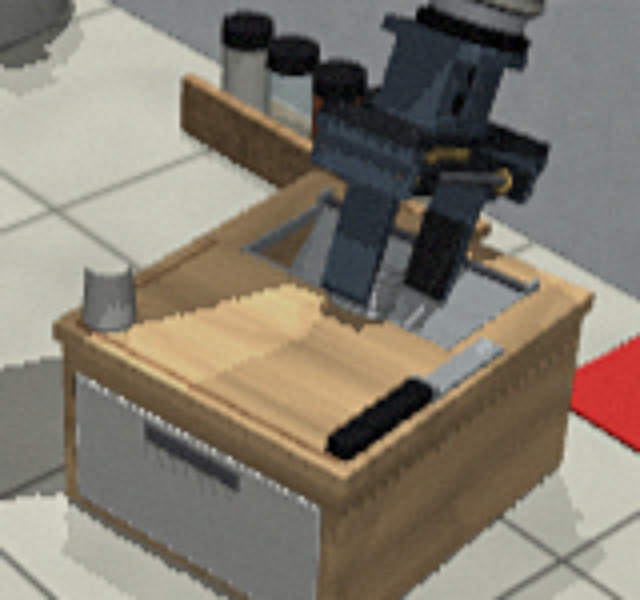

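The tin is at the lip (385,290) and starting to tip. I close the gripper a little while advancing, so that only the near finger moves on.

>>> drive_tool:
  linear:
    - [2,0.3,-1]
    - [5,0.7,-2]
    - [9,1.4,-4]
    - [9,1.4,-4]
    - [9,1.4,-4]
  twist:
    - [0,0,0]
    - [0,0,0]
    - [0,0,0]
    - [0,0,0]
    - [0,0,0]
  gripper: [-0.85,-0.7,-0.56,-0.56,-0.56]

```text
time_s: 8.52
position: [0.6333, -0.1007, 0.147]
eef_rot: [[-0.154, 0.902, -0.402], [0.988, 0.141, -0.063], [0.0, -0.407, -0.913]]
wrist_force: [-6.4, -1.1, 3.8]
opening: 0.0708
finger_force: 3.3
```

```bash
python3 - <<'E'
from h import *
s=get_state();print(s['position'],stand(np.array(s['position'])),s['wrist_force'],s['opening'])
shot('side','side6');shot('top','top6')
a=cv2.resize(cv2.imread('pics/side6.png')[140:240,300:400],None,fx=4,fy=4)
b=cv2.resize(cv2.imread('pics/top6.png')[130:230,290:390],None,fx=4,fy=4)
cv2.imwrite('pics/c6.png',np.hstack([a,b]))
E
```

```text
[ 0.63325424 -0.10067836  0.14701981] [ 0.0441381  -0.01711303  0.14701981] [-6.43749834 -1.1056447   3.79283842] 0.07082212682038962
```

View pics/c6.png

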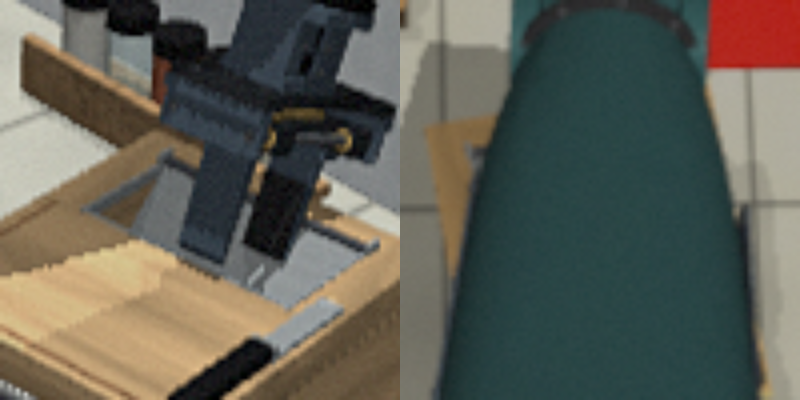

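```bash
python3 - <<'E'
from h import *
im,d=snapshot('side');S=stand(cloud('side',d))
for v in range(196,216,2): print(v,[tuple((S[v,u]*1000).astype(int)) for u in range(352,376,3)])
cv2.imwrite('pics/c7.png',cv2.resize(im[180:225,335:395,::-1],None,fx=10,fy=10,interpolation=cv2.INTER_CUBIC))
E
```

```text
196 [(np.int64(10), np.int64(-18), np.int64(186)), (np.int64(8), np.int64(-29), np.int64(191)), (np.int64(17), np.int64(-32), np.int64(189)), (np.int64(87), np.int64(6), np.int64(139)), (np.int64(83), np.int64(-6), np.int64(146)), (np.int64(82), np.int64(-16), np.int64(151)), (np.int64(86), np.int64(-23), np.int64(153)), (np.int64(89), np.int64(-31), np.int64(155))]
198 [(np.int64(8), np.int64(-19), np.int64(181)), (np.int64(9), np.int64(-28), np.int64(185)), (np.int64(83), np.int64(12), np.int64(132)), (np.int64(79), np.int64(0), np.int64(139)), (np.int64(81), np.int64(-8), np.int64(142)), (np.int64(78), np.int64(-19), np.int64(148)), (np.int64(84), np.int64(-25), np.int64(148)), (np.int64(89), np.int64(-31), np.int64(149))]
200 [(np.int64(6), np.int64(-22), np.int64(177)), (np.int64(7), np.int64(-30), np.int64(180)), (np.int64(81), np.int64(11), np.int64(126)), (np.int64(74), np.int64(-3), np.int64(136)), (np.int64(75), np.int64(-12), np.int64(140)), (np.int64(78), np.int64(-20), np.int64(142)), (np.int64(85), np.int64(-25), np.int64(141)), (np.int64(88), np.int64(-32), np.int64(14
[... 1896 characters left out ...]
4(152)), (np.int64(1), np.int64(-37), np.int64(149)), (np.int64(4), np.int64(-44), np.int64(151)), (np.int64(7), np.int64(-52), np.int64(153)), (np.int64(65), np.int64(-23), np.int64(111)), (np.int64(65), np.int64(-32), np.int64(115)), (np.int64(68), np.int64(-39), np.int64(117)), (np.int64(74), np.int64(-46), np.int64(117))]
214 [(np.int64(-12), np.int64(-38), np.int64(150)), (np.int64(-9), np.int64(-46), np.int64(152)), (np.int64(-3), np.int64(-50), np.int64(152)), (np.int64(4), np.int64(-55), np.int64(150)), (np.int64(10), np.int64(-60), np.int64(149)), (np.int64(10), np.int64(-69), np.int64(153)), (np.int64(62), np.int64(-44), np.int64(116)), (np.int64(64), np.int64(-52), np.int64(118))]
```

View pics/c7.png

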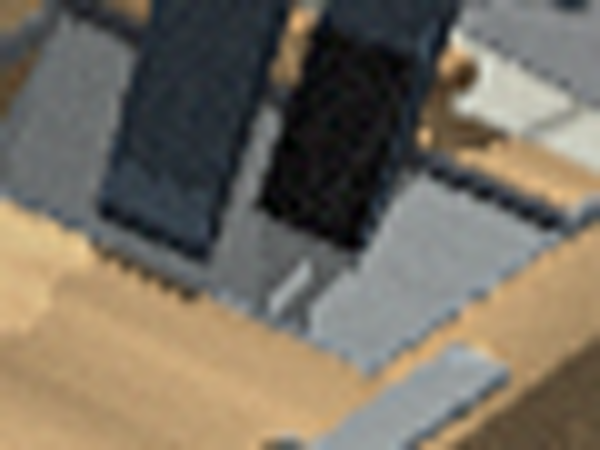

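The picture shows only the bare flap between the fingers (270,250) and no tin, so it has dropped through. Withdrawing upward.

>>> drive_tool:
  linear:
    - [0,0,8]
    - [0,0,18]
    - [0,0,32]
    - [0,0,50]
    - [0,0,80]
  twist:
    - [0,0,0]
    - [0,0,0]
    - [0,0,0]
    - [0,0,0]
    - [0,0,0]
  gripper: [-0.56,-0.56,-0.56,-0.56,-0.56]

```text
time_s: 9.3
position: [0.6333, -0.1006, 0.2279]
eef_rot: [[-0.154, 0.903, -0.402], [0.988, 0.141, -0.063], [0.0, -0.407, -0.914]]
wrist_force: [-0.0, 0.2, -0.4]
opening: 0.0713
finger_force: 0.0
```

>>> drive_tool:
  linear:
    - [0,0,40]
    - [0,0,80]
    - [0,0,110]
    - [0,0,120]
    - [0,0,120]
  twist:
    - [0,0,0]
    - [0,0,0]
    - [0,0,0]
    - [0,0,0]
    - [0,0,0]
  gripper: [-0.56,-0.56,-0.56,-0.56,-0.56]

```text
time_s: 9.93
position: [0.6335, -0.1006, 0.3472]
eef_rot: [[-0.154, 0.903, -0.401], [0.988, 0.141, -0.063], [-0.0, -0.406, -0.914]]
wrist_force: [0.0, 0.3, -0.8]
opening: 0.0713
finger_force: 0.0
```

```bash
python3 - <<'E'
from h import *
print(get_state()['wrist_force'])
im,d=snapshot('side');S=stand(cloud('side',d)).reshape(-1,3)
for x in np.arange(.02,.11,.01):
    k=(abs(S[:,0]-x)<.005)&(abs(S[:,1])<.06)&(S[:,2]<.2)&(S[:,2]>0.05);print(round(x,3),k.sum(),np.median(S[k,2]) if k.sum() else 0)
cv2.imwrite('pics/c8.png',cv2.resize(im[130:280,260:420,::-1],None,fx=3.7,fy=3.7))
E
```

```text
[ 0.01262368  0.34387339 -0.79163372]
0.02 213 0.16666122086601554
0.03 61 0.17193697198855873
0.04 61 0.16906404361622884
0.05 60 0.16664945199287107
0.06 62 0.16478871257809224
0.07 54 0.16203439682808485
0.08 55 0.15949469731649146
0.09 61 0.15710867568233322
0.1 80 0.15541223157412437
```

View pics/c8.png

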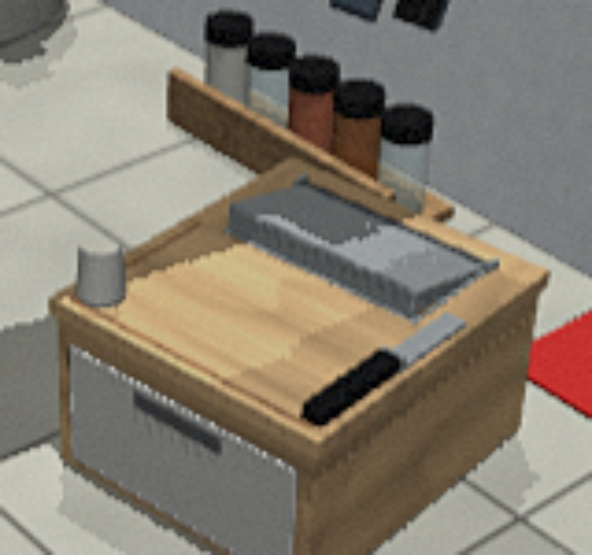

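The flap is shut again (370,250), and its measured profile matches the start. The tin is off the board, the salt (100,275) and knife (380,370) are where they stood, and the gripper is clear.

```bash
python3 -c "
from plant import *
print(sign_off())"
```

```text
the job is handed in; nothing more can be done
None
```

I pushed the tin through the held-open flap into the scrap box, the flap sprang shut, and I handed the job in at about 10 s; no verdict came back, and I could not see the tin inside the box.

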